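# Make up the two microscope kits for the next lesson

## Robot

A 6-joint arm with a two-finger parallel gripper is mounted at the origin on the work surface. World frame = base frame: x ahead of the robot, y to its left, z up, the work surface at z = 0. Lengths are in m, angles in degrees, forces in N, time in s.
With the tool pointing down it reaches from about 0.275 to 0.775 m from the base axis. Payload 14.6 kg.
Tool frame: the origin (TCP) lies where the fingers leave the gripper's body, on its centre line; the fingertips stand 73 mm ahead of it and the grasp point (between the pads) lies 54 mm ahead of it; z points along the fingers, y is the direction in which the jaws open and shut (so a half turn about z gives the same grasp; the last joint's range is limited). The gripper opens to 85 mm and grips with 20 to 120 N. Pads are 22 mm wide; open, the fingers measure 114 mm over their backs; the gripper's body (76 mm by 85 mm) begins 54 mm behind the grasp point. The pads swing forward as they close: fully open they stand 13 mm farther back than shut.
Start: joints at [-79.716, 15.075, -2.767, 72.158, 0, 81.102], TCP at [0.172, -0.496, 0.304] pointing down, gripper open.
Joint ranges: [-151.79, 151.79], [-50.71, 97.33], [-67.44, 78.34], [-121.81, 120.89], [-77.56, 73.72], [-180, 180]. Speed limits (degrees/s): [108.29, 108.29, 147.25, 159.86, 180, 180].

## Interface

Orientations are given as [roll, pitch, yaw] about the fixed x, y, z axes, in that order (R = Rz(yaw) Ry(pitch) Rx(roll)).
In Python, from plant import ctrl gives the robot as it stands.
- The arm moves only by the tool servo_tool, never from a script. Its argument "steps" is one flat list of numbers, 7 for each row, row after row: the shift along the tool's x, y, z in mm, then the turn, a rotation vector about the tool's x, y, z in degrees, then the opening, from 0 (shut) to 1 (fully open). A call has 1 to 12 rows; each row is the pose to reach, as a shift and turn from the pose measured when the call began, along the tool's axes at that moment; what a row does not reach only later rows make up. A row lasts 1/12 s, in which the tool goes at most 41.7 mm and 7.16 degrees, less where a joint would pass 70% of its speed; a pose out of reach is approached as far as the arm can. A call with a gripper value outside its range is refused whole. The fingers move at their own pace and stop on an object; "grip_force" is the grip in N (left out, the last holds). Time passes only in rows, so rows that repeat a pose let the fingers close. It gives the time, the measured TCP pose, the force and the opening at its end, in the units of the state.
- ctrl.sense(): the state, without advancing time (a new reading comes with each control period).
- ctrl.camera(name): name is "scene" or "top"; returns (picture, depth): 480x640x3 uint8, blue, green, red; 480x640 float32, m along the optical axis (not along the pixel's ray), 0 where there is no reading.
- ctrl.camera_info(name): a dict with "K" (3x3 intrinsics, pixels), "extrinsics" (4x4, takes a point from world to camera coordinates). Camera axes: x right, y up, looking along -z (the intrinsics and any distortion apply to the point x, -y, -z); pixel columns grow to the right and rows downward; lengths in m; the calibration is good to about 2 mm. A picture is of the moment at which its call begins. camera_info takes no time and is no camera call.
- ctrl.sign_off(): hands the job in, once; it reports no verdict.
The state is a dict: "time": time; "joint_pos": joint angles; "joint_vel": joint speeds; "joint_torque": joint torques, N m; "eef_pos": TCP position; "orientation": TCP orientation; "wrist_force": force on the tool from outside, world axes, zero at the start; "ft_torque": the same for the moment, N m; "finger_gap": finger opening in m.
Only numpy, scipy, OpenCV 4.12 (cv2) and the standard library are available. Lean on these libraries where they do the work, as an engineer would, in place of code of your own. Each camera call takes 0.05 s, during which the arm holds its last target. There are 200 camera calls.

## Task

Make up the two microscope kits from the stock on the desk, each thing seated upright in the recess cut for it: the blood-smear kit in the blue tray gets the red slide box, the amber bottle with the black cap (square recess) and the black eyepiece (round recess), and the pond-life kit in the yellow tray gets the white slide box and the blue bottle with the white cap. Set the bottles and the eyepiece down without dropping them and keep both bottles upright all the way. The green slide box and the orange-capped bottle belong to another class: leave them where they are.

Things in the scene. Friction and masses are not known exactly. Their poses are not given: they have to be found in the camera images.
- blue_tray: fixed blue kit tray 162 (its x) by 136 mm (its y), dark foam insert, recess floors blue. Origin: centre of its underside; z up. Rim and foam top 17 mm above the desk, recess floors 7 mm. 13 mm tabs at both x ends. Recess centres in tray x, y: long one for a slide box (-38, 0) mm, 56 in x by 100 in y; square one for a bottle (40, -30), 44 x 44; round one for the eyepiece (40, 30), 42 across
- yellow_tray: fixed yellow kit tray 162 (its x) by 136 mm (its y), dark foam insert, recess floors yellow. Origin: centre of its underside; z up. Rim and foam top 17 mm above the desk, recess floors 7 mm. 13 mm tabs at both x ends. Recess centres in tray x, y: long one for a slide box (-38, 0) mm, 56 in x by 100 in y; square one for a bottle (40, 0), 44 x 44; no round one
- red_box_mid (a point): Red slide box: closed plastic box for ten microscope slides, 40 x 84 x 36 mm high, red with a white paper label on its lid, 0.11 kg, lying flat. The point is its centre, 18 mm above its underside; its own x runs across the 40 mm width, y along the 84 mm length, z up
- white_box_mid (a point): White slide box: closed plastic box for ten microscope slides, 40 x 84 x 36 mm high, white with a white paper label on its lid, 0.11 kg, lying flat. The point is its centre, 18 mm above its underside; its own x runs across the 40 mm width, y along the 84 mm length, z up
- amber_bottle_mid (a point): Amber bottle: 15 ml round dropper bottle, 28 mm across up to a shoulder 36 mm above its foot, then a 20 mm wide black screw cap (42 to 60 mm above the foot), brown amber glass, 35 g, standing upright. The point is on its axis, half-way up (30 mm above its foot); z up
- blue_bottle_mid (a point): Blue bottle: 15 ml round dropper bottle, 28 mm across up to a shoulder 36 mm above its foot, then a 20 mm wide white screw cap (42 to 60 mm above the foot), dark blue glass, 35 g, standing upright. The point is on its axis, half-way up (30 mm above its foot); z up
- eyepiece_mid (a point): Microscope eyepiece, standing on its 23 mm wide bare-metal tube (0 to 20 mm above the foot), with a 34 mm wide black head above it (20 to 46 mm, sides straight up to 41 mm) that shows a pale lens on top; 60 g. The point is on its axis, half-way up (23 mm above its foot); z up
- green_box_mid (a point): Green slide box, for another class, stays where it is: closed plastic box for ten microscope slides, 40 x 84 x 36 mm high, green with a white paper label on its lid, 0.11 kg, lying flat. The point is its centre, 18 mm above its underside; its own x runs across the 40 mm width, y along the 84 mm length, z up
- orange_cap_bottle_mid (a point): Orange-capped bottle, for another class, stays where it is: 15 ml round dropper bottle, 28 mm across up to a shoulder 36 mm above its foot, then a 20 mm wide orange screw cap (42 to 60 mm above the foot), pale grey-green glass, 35 g, standing upright. The point is on its axis, half-way up (30 mm above its foot); z up

How it is judged:
By the outcome, as a careful person would: the job done as asked, in the order asked, and still so for the second after the job is handed in, with the robot touching nothing.
It also fails if it takes over 128 s, if anything falls off the work surface, if the arm or the gripper's body presses on something with over 40 N, if the wrist force passes 120 N, or if a joint passes its speed limit or range.

## Working session

There is one attempt and no reset: what is moved stays moved. The work goes in short steps, Python scripts to look and compute and a tool call to move; the robot and the scene stay as the last step left them, time stands still between calls to the robot, and variables do not carry over. Pictures are saved under pics/ and viewed, about 12 in all and at most 16, crops included, and the job is handed in when it is done.

Besides the shell and the picture viewer there is one more tool, called after ">>>" in YAML: its name, and indented under it one key for each argument. servo_tool: Moves the arm, as the interface text tells. Its arguments: {"type":"object","properties":{"steps":{"type":"array"},"grip_force":{"type":"number"}},"required":["steps"]}

```bash
mkdir -p pics; ls
python3 - <<'E'
from plant import ctrl
import cv2,numpy as np
s=ctrl.sense();print({k:np.round(v,3).tolist() for k,v in s.items()})
for n in("scene","top"):
    im,d=ctrl.camera(n);cv2.imwrite(f"pics/{n}0.png",im);np.save(f"pics/{n}0.npy",d)
    i=ctrl.camera_info(n);print(n,{k:np.round(v,4).tolist() if not isinstance(v,str) else v for k,v in i.items()})
E
```

```text
pics
{'time': 0.0, 'joint_pos': [-79.714, 15.1, -2.805, 72.158, -0.0, 81.104], 'joint_vel': [-0.014, 0.027, -0.061, 0.024, 0.106, -0.075], 'joint_torque': [-0.001, -63.761, 38.456, 0.013, -0.0, 0.0], 'eef_pos': [0.172, -0.496, 0.303], 'orientation': [-179.938, -0.009, 19.182], 'wrist_force': [-0.149, -0.298, -0.104], 'ft_torque': [-0.041, 0.002, -0.048], 'finger_gap': 0.086}
scene {'K': [[588.3479, 0.0, 309.0594], [0.0, 588.3479, 240.1845], [0.0, 0.0, 1.0]], 'extrinsics': [[0.8559, 0.5166, -0.0232, -0.5017], [-0.2579, 0.4654, 0.8467, 0.0863], [0.4481, -0.7187, 0.5316, -1.3574], [0.0, 0.0, 0.0, 1.0]]}
top {'K': [[542.634, 0.0, 309.3186], [0.0, 542.634, 249.5631], [0.0, 0.0, 1.0]], 'extrinsics': [[-0.0052, -0.9999, 0.0091, -0.0082], [0.9864, -0.0036, 0.1641, -0.5639], [-0.164, 0.0099, 0.9864, -0.896], [0.0, 0.0, 0.0, 1.0]]}
```

View pics/top0.png

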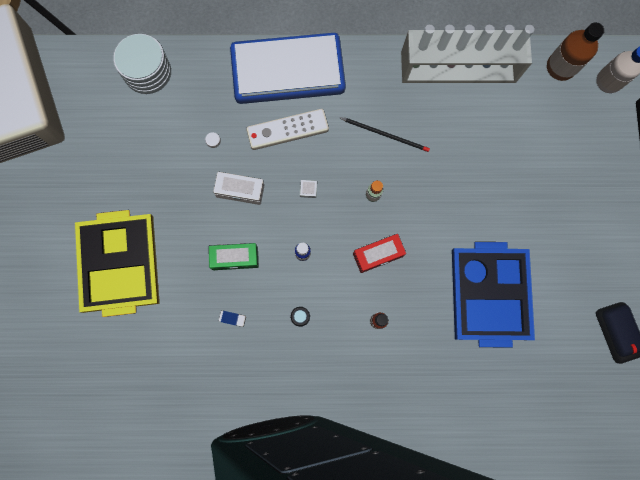

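View pics/scene0.png

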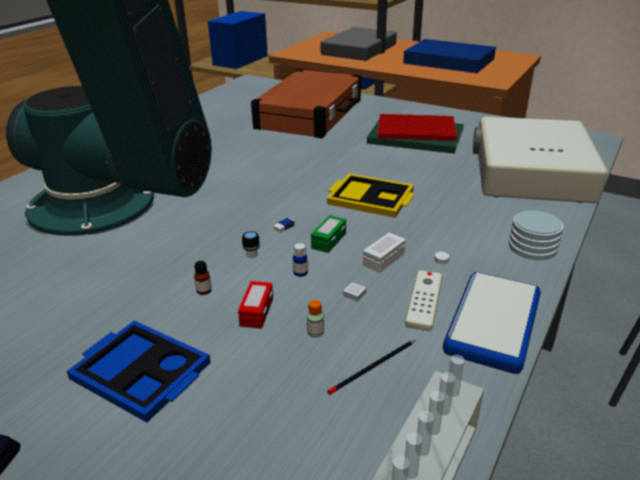

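```bash
cat > h.py <<'E'
import cv2,numpy as np
def world(ctrl,n,d):
    i=ctrl.camera_info(n);K=i["K"];E=np.array(i["extrinsics"])
    v,u=np.mgrid[:480,:640]
    P=np.stack([(u-K[0][2])/K[0][0]*d,-(v-K[1][2])/K[1][1]*d,-d],-1)
    return (P-E[:3,3])@E[:3,:3]
def plane(ctrl,n,uv,z):
    i=ctrl.camera_info(n);K=np.array(i["K"]);E=np.array(i["extrinsics"]);R=E[:3,:3]
    uv=np.atleast_2d(uv).astype(float)
    r=np.stack([(uv[:,0]-K[0,2])/K[0,0],-(uv[:,1]-K[1,2])/K[1,1],-np.ones(len(uv))],-1)@R
    c=-R.T@E[:3,3]; return c+r*((z-c[2])/r[:,2])[:,None]
def rect(xy):
    (c,s,a)=cv2.minAreaRect((xy*1000).astype(np.float32))
    b=cv2.boxPoints((c,s,a)); e=b[1]-b[0]; f=b[2]-b[1]
    l=e if np.hypot(*e)>np.hypot(*f) else f
    return np.round(c,1),np.round(sorted(s),1),round(float(np.degrees(np.arctan2(l[1],l[0]))%180),1)
E
cat > m.py <<'E'
from plant import ctrl
from h import *
im=cv2.imread("pics/top0.png");d=np.load("pics/top0.npy")
W=world(ctrl,"top",d);hsv=cv2.cvtColor(im,cv2.COLOR_BGR2HSV)
print("desk z",np.median(W[380:400,100:200,2]))
def roi(c,r):
    m=np.zeros((480,640),bool);m[c[1]-r:c[1]+r,c[0]-r:c[0]+r]=1;return m&(d>0)
for n,c,r,h in [("red",(380,252),34,.03),("white",(239,187),30,.03),("green",(233,256),30,.03),("blueB",(303,250),18,.045),("amber",(380,320),18,.045),("orange",(376,188),18,.045),("eye",(300,316),18,.03)]:
    m=roi(c,r)&(W[...,2]>h); p=W[m]
    v,u=np.nonzero(m)
    print(n,len(p),"ztop",np.round(np.percentile(p[:,2],[50,95])*1000,1),rect(p[:,:2]),"mean",np.round(p[:,:2].mean(0)*1000,1),"px",u.mean().round(1),v.mean().round(1))
for n,c,lo,hi in [("blue",(494,295),(100,120,60),(130,255,255)),("yellow",(117,263),(20,120,60),(35,255,255))]:
    m=(cv2.inRange(hsv,lo,hi)>0)&roi(c,60)
    cs,hr=cv2.findContours(m.astype(np.uint8),cv2.RETR_CCOMP,cv2.CHAIN_APPROX_NONE)
    for k,q in enumerate(cs):
        if cv2.contourArea(q)<150: continue
        z=.007 if hr[0][k][3]<0 and cv2.contourArea(q)<4000 else .017
        print(n,"hole" if hr[0][k][3]>=0 else "out",cv2.contourArea(q),rect(plane(ctrl,"top",q[:,0],z)[:,:2]))
E
python3 m.py
```

```text
desk z -0.0005199854771025469
red 1075 ztop [35.6 38.5] (array([ 560.7, -135.1]), array([42. , 84.2]), 110.6) mean [ 561.1 -134.9] px 379.9 251.9
white 1037 ztop [35.7 38.5] (array([681.4, 116.9]), array([43. , 84.7]), 79.4) mean [681.6 116.2] px 238.1 186.0
green 1090 ztop [35.6 38.5] (array([556.4, 124. ]), array([40.9, 84. ]), 93.0) mean [556.1 123.9] px 232.5 255.2
blueB 121 ztop [58.8 61.4] (array([565.2,   1.4]), array([19.7, 20.1]), 9.6) mean [564.2   1.6] px 302.2 248.3
amber 126 ztop [59.3 62.1] (array([ 442. , -131.2]), array([19.3, 20.3]), 171.1) mean [ 442.3 -131. ] px 381.4 319.5
orange 130 ztop [59.  61.9] (array([ 674.7, -130. ]), array([20.1, 20.7]), 136.7) mean [ 673.3 -128.8] px 376.5 186.7
eye 299 ztop [45.7 48.5] (array([448.9,   5.8]), array([30.8, 32.1]), 179.7) mean [449.2   5.9] px 300.0 316.1
blue out 1706.5 (array([ 451.3, -338.2]), array([56.7, 98.6]), 89.7)
blue out 507.5 (array([ 529.1, -369.5]), array([41.8, 42. ]), 89.8)
blue out 367.5 (array([ 530.2, -309. ]), array([38. , 40.2]), 177.0)
blue out 7364.0 (array([ 488.5, -336.4]), array([137.7, 186.4]), 179.3)
blue hole 5586.5 (array([ 489.5, -337.1]), array([122.7, 147.5]), 179.6)
yellow out 1625.5 (array([510.6, 332.4]), array([55.5, 98.5]), 96.6)
yellow out 498.0 (array([588.4, 341.4]), array([42.2, 42.7]), 6.3)
yellow out 7273.5 (array([547.6, 333.4]), array([139. , 186.8]), 6.5)
yellow hole 5555.0 (array([547.8, 335.1]), array([122.6, 148.8]), 6.6)
```

```bash
cat > p.py <<'E'
import sys,numpy as np
from scipy.spatial.transform import Rotation as R
from plant import ctrl
# target: x y z(mm) yaw ; prints shift in tool axes, rotation vector
s=ctrl.sense();p=np.array(s["eef_pos"])*1000;r=R.from_euler("xyz",s["orientation"],degrees=True)
a=list(map(float,sys.argv[1:]))
for x,y,z,w in zip(*[iter(a)]*4):
    q=R.from_euler("xyz",[180,0,w],degrees=True)
    print(np.round(r.inv().apply(np.array([x,y,z])-p),1),np.round((r.inv()*q).as_rotvec(degrees=True),1))
    p=np.array([x,y,z]);r=q
print("t",round(s["time"],2),"eef",np.round(np.array(s["eef_pos"])*1000,1),np.round(s["orientation"],1),"F",np.round(s["wrist_force"],1),"gap",np.round(s["finger_gap"]*1000,1))
E
python3 p.py 561 -135 190 110.6
```

```text
[ 485.4 -212.9  113.8] [ -0.   -0.  -91.4]
t 0.1 eef [ 172.5 -495.7  303.5] [-179.9   -0.    19.2] F [-0.6 -0.1 -0.7] gap 85.2
```

>>> servo_tool:
  steps: [485, -213, 114, 0, 0, -91.4, 1, 485, -213, 114, 0, 0, -91.4, 1, 485, -213, 114, 0, 0, -91.4, 1, 485, -213, 114, 0, 0, -91.4, 1, 485, -213, 114, 0, 0, -91.4, 1, 485, -213, 114, 0, 0, -91.4, 1, 485, -213, 114, 0, 0, -91.4, 1, 485, -213, 114, 0, 0, -91.4, 1, 485, -213, 114, 0, 0, -91.4, 1, 485, -213, 114, 0, 0, -91.4, 1, 485, -213, 114, 0, 0, -91.4, 1, 485, -213, 114, 0, 0, -91.4, 1]
  grip_force: 30

```text
time: 1.1
eef_pos: [0.5316, -0.1611, 0.198]
orientation: [-180.0, -0.1, 105.5]
wrist_force: [0.0, -1.3, 1.1]
finger_gap: 0.0853
```

```bash
python3 p.py 561 -135 140 110.6
```

```text
[17.2 35.3 58. ] [-0.  -0.1 -5.1]
t 1.1 eef [ 531.6 -161.1  198. ] [-1.800e+02 -1.000e-01  1.055e+02] F [ 0.  -1.3  1.1] gap 85.3
```

>>> servo_tool:
  steps: [17, 35.3, 40, 0, 0, -5.1, 1, 17, 35.3, 40, 0, 0, -5.1, 1, 17, 35.3, 45, 0, 0, -5.1, 1, 17, 35.3, 70, 0, 0, -5.1, 1, 17, 35.3, 95, 0, 0, -5.1, 1, 17, 35.3, 110, 0, 0, -5.1, 1, 17, 35.3, 110, 0, 0, -5.1, 1, 17, 35.3, 110, 0, 0, -5.1, 1]

```text
time: 1.77
eef_pos: [0.5603, -0.136, 0.0883]
orientation: [-179.9, -0.1, 110.5]
wrist_force: [-0.2, -1.1, -0.2]
finger_gap: 0.0853
```

```bash
python3 p.py 561 -135 88 110.6; python3 -c "
from plant import ctrl
import cv2
im,d=ctrl.camera('scene');cv2.imwrite('pics/s1.png',cv2.resize(im[150:400,130:430],None,fx=2,fy=2))"
```

```text
[0.7 1.  0.3] [-0.1 -0.1 -0.1]
t 1.77 eef [ 560.3 -136.    88.3] [-1.799e+02 -1.000e-01  1.105e+02] F [-0.2 -1.1 -0.2] gap 85.3
```

View pics/s1.png

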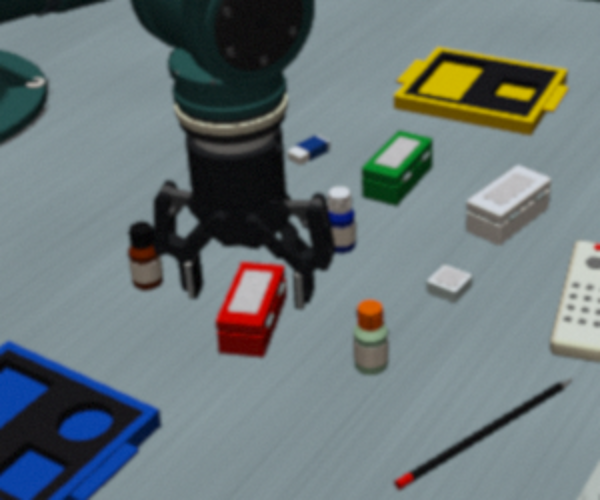

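The red box, at crop (250, 310), sits centred between the open fingers. I'll close on it and lift.

>>> servo_tool:
  steps: [0, 0, 0, 0, 0, 0, 0.2, 0, 0, 0, 0, 0, 0, 0.2, 0, 0, 0, 0, 0, 0, 0.2, 0, 0, 0, 0, 0, 0, 0.2, 0, 0, 0, 0, 0, 0, 0.2, 0, 0, 0, 0, 0, 0, 0.2, 0, 0, 0, 0, 0, 0, 0.2, 0, 0, 0, 0, 0, 0, 0.2, 0, 0, 0, 0, 0, 0, 0.2, 0, 0, 0, 0, 0, 0, 0.2]

```text
time: 2.65
eef_pos: [0.5612, -0.1362, 0.0899]
orientation: [179.9, 0.0, 110.5]
wrist_force: [-1.4, 0.5, 8.3]
finger_gap: 0.0395
```

```bash
python3 p.py 560.3 -136 180 110.6 451 -337 165 89.5
```

```text
[  0.4  -0.7 -90.1] [ 0.1  0.  -0.1]
[-149.7 -173.    15. ] [ 0.  -0.  21.1]
t 2.65 eef [ 561.2 -136.2   89.9] [179.9   0.  110.5] F [-1.4  0.5  8.3] gap 39.5
```

>>> servo_tool:
  steps: [0, 0, -15, 0, 0, 0, 0.2, 0, 0, -45, 0, 0, 0, 0.2, 0, 0, -75, 0, 0, 0, 0.2, -30, -35, -75, 0, 0, 5, 0.2, -55, -64, -75, 0, 0, 10, 0.2, -80, -93, -75, 0, 0, 15, 0.2, -105, -122, -75, 0, 0, 21, 0.2, -130, -151, -75, 0, 0, 21, 0.2, -149.5, -174, -75, 0, 0, 21, 0.2, -149.5, -174, -75, 0, 0, 21, 0.2, -149.5, -174, -75, 0, 0, 21, 0.2, -149.5, -174, -75, 0, 0, 21, 0.2]

```text
time: 3.65
eef_pos: [0.4504, -0.3368, 0.1648]
orientation: [179.9, -0.0, 89.5]
wrist_force: [0.7, -0.0, -1.6]
finger_gap: 0.0392
```

```bash
python3 p.py 451 -337 98 89.5; python3 -c "
from plant import ctrl
import cv2
im,d=ctrl.camera('scene');cv2.imwrite('pics/s2.png',cv2.resize(im[200:450,20:320],None,fx=2,fy=2))"
```

```text
[-0.2  0.5 66.8] [ 0.1 -0.  -0. ]
t 3.65 eef [ 450.4 -336.8  164.8] [179.9  -0.   89.5] F [ 0.7 -0.  -1.6] gap 39.2
```

View pics/s2.png

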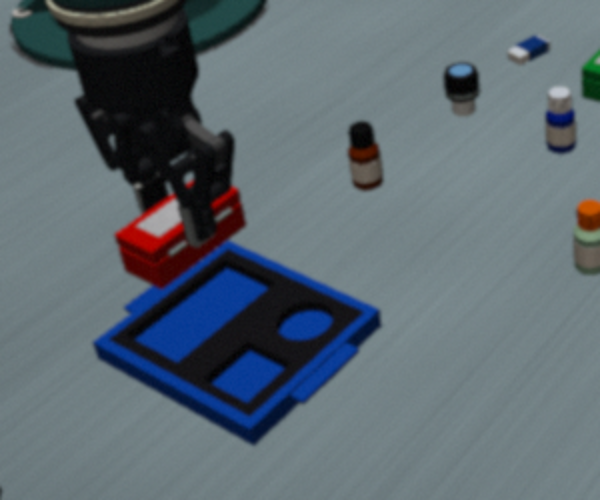

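The red box hangs level over the recess. The fingertip, at crop (200, 243), is only about 9 mm above the box's underside, so the tips reach about 81 mm ahead of the TCP at this gap. I'll release 3 mm above the floor so the tips clear the foam, and grip the bottles higher.

>>> servo_tool:
  steps: [0, 0.5, 25, 0, 0, 0, 0.2, 0, 0.5, 50, 0, 0, 0, 0.2, 0, 0.5, 60, 0, 0, 0, 0.2, 0, 0.5, 65, 0, 0, 0, 0.2, 0, 0.5, 65, 0, 0, 0, 0.2, 0, 0.5, 65, 0, 0, 0, 0.2]

```text
time: 4.2
eef_pos: [0.4518, -0.3363, 0.1005]
orientation: [179.9, 0.0, 89.6]
wrist_force: [0.1, -0.4, -1.6]
finger_gap: 0.0394
```

>>> servo_tool:
  steps: [0, 0, 0, 0, 0, 0, 0.65, 0, 0, 0, 0, 0, 0, 0.65, 0, 0, 0, 0, 0, 0, 0.65, 0, 0, 0, 0, 0, 0, 0.65, 0, 0, -20, 0, 0, 0, 0.65, 0, 0, -60, 0, 0, 0, 0.65, 0, 0, -90, 0, 0, 0, 0.65, 0, 0, -90, 0, 0, 0, 0.65, 0, 0, -90, 0, 0, 0, 0.65]

```text
time: 4.95
eef_pos: [0.4522, -0.3368, 0.1923]
orientation: [179.8, 0.1, 89.6]
wrist_force: [-0.5, -0.1, -0.4]
finger_gap: 0.0554
```

```bash
python3 p.py 442 -131 190 90
```

```text
[205.8 -11.8   1.7] [ 0.2  0.2 -0.4]
t 4.95 eef [ 452.2 -336.8  192.3] [1.798e+02 1.000e-01 8.960e+01] F [-0.5 -0.1 -0.4] gap 55.4
```

>>> servo_tool:
  steps: [41, -3, 0, 0, 0, 0, 0.6, 82, -6, 0, 0, 0, 0, 0.6, 123, -9, 0, 0, 0, 0, 0.6, 164, -12, 0, 0, 0, 0, 0.6, 206, -12, 0, 0, 0, -0.4, 0.6, 206, -12, 0, 0, 0, -0.4, 0.6, 206, -12, 0, 0, 0, -0.4, 0.6, 206, -12, 0, 0, 0, -0.4, 0.6]

```text
time: 5.62
eef_pos: [0.4417, -0.1308, 0.1913]
orientation: [179.8, 0.1, 90.0]
wrist_force: [0.1, -0.5, -0.2]
finger_gap: 0.0515
```

```bash
python3 p.py 442 -131 98 90; python3 -c "
from plant import ctrl
import cv2
im,d=ctrl.camera('scene');cv2.imwrite('pics/s3.png',cv2.resize(im[200:450,20:320],None,fx=2,fy=2))"
```

```text
[ 0.  -0.  93.3] [ 0.2  0.1 -0. ]
t 5.62 eef [ 441.7 -130.8  191.3] [1.798e+02 1.000e-01 9.000e+01] F [ 0.1 -0.5 -0.2] gap 51.5
```

View pics/s3.png

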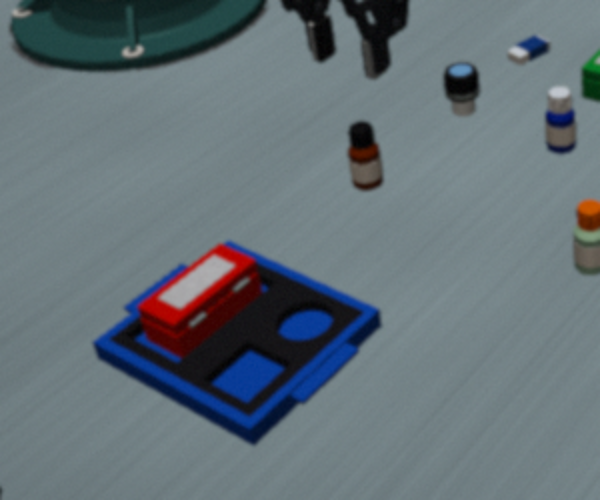

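The red box is seated level in the long recess, around crop (200, 298). The gripper is above the amber bottle at (365, 160).

>>> servo_tool:
  steps: [0, 0, 35, 0, 0, 0, 0.6, 0, 0, 65, 0, 0, 0, 0.6, 0, 0, 85, 0, 0, 0, 0.6, 0, 0, 93, 0, 0, 0, 0.6, 0, 0, 93, 0, 0, 0, 0.6, 0, 0, 93, 0, 0, 0, 0.6]

```text
time: 6.17
eef_pos: [0.4423, -0.1324, 0.0987]
orientation: [179.8, 0.1, 89.9]
wrist_force: [-0.1, -0.2, 0.4]
finger_gap: 0.051
```

>>> servo_tool:
  steps: [0, 0, 0, 0, 0, 0, 0.4, 0, 0, 0, 0, 0, 0, 0.3, 0, 0, 0, 0, 0, 0, 0.2, 0, 0, 0, 0, 0, 0, 0.2, 0, 0, 0, 0, 0, 0, 0.2, 0, 0, 0, 0, 0, 0, 0.2, 0, 0, 0, 0, 0, 0, 0.2, 0, 0, 0, 0, 0, 0, 0.2]

```text
time: 6.83
eef_pos: [0.443, -0.1329, 0.0999]
orientation: [179.7, 0.2, 89.9]
wrist_force: [-1.7, -0.2, 8.6]
finger_gap: 0.0261
```

```bash
python3 p.py 442 -131 190 90 529 -368 190 90; python3 -c "
from plant import ctrl
import cv2
im,d=ctrl.camera('scene');cv2.imwrite('pics/s4.png',cv2.resize(im[180:330,120:320],None,fx=3,fy=3))"
```

```text
[  1.6  -0.5 -90.1] [ 0.3  0.2 -0.1]
[-237.   87.    0.] [0. 0. 0.]
t 6.83 eef [ 443.  -132.9   99.9] [179.7   0.2  89.9] F [-1.7 -0.2  8.6] gap 26.1
```

View pics/s4.png

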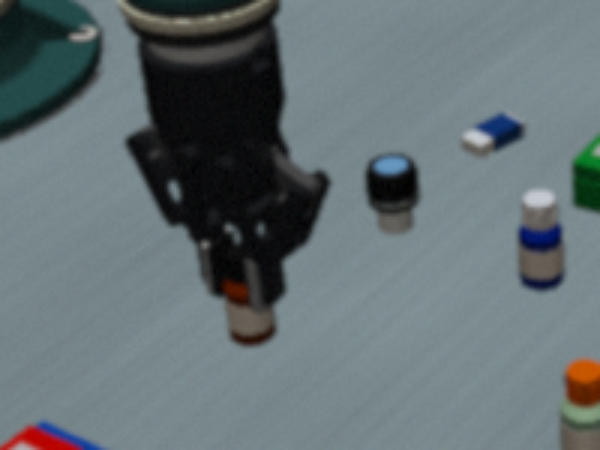

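The amber bottle is held by its upper body, with the tips at about (255, 305) and the foot at (250, 338), and it is upright.

>>> servo_tool:
  steps: [0, 0, -15, 0, 0, 0, 0.2, 0, 0, -45, 0, 0, 0, 0.2, 0, 0, -75, 0, 0, 0, 0.2, -30, 11, -75, 0, 0, 0, 0.2, -60, 22, -75, 0, 0, 0, 0.2, -90, 33, -75, 0, 0, 0, 0.2, -120, 44, -75, 0, 0, 0, 0.2, -150, 55, -75, 0, 0, 0, 0.2, -180, 66, -75, 0, 0, 0, 0.2, -210, 77, -75, 0, 0, 0, 0.2, -235.5, 86.5, -75, 0, 0, 0, 0.2, -235.5, 86.5, -75, 0, 0, 0, 0.2]

```text
time: 7.88
eef_pos: [0.5298, -0.3727, 0.1767]
orientation: [179.6, 0.4, 89.7]
wrist_force: [-0.4, -0.3, -0.9]
finger_gap: 0.026
```

```bash
python3 p.py 529 -368 107 90
```

```text
[ 5.2 -1.3 69.7] [ 0.4  0.4 -0.3]
t 7.88 eef [ 529.8 -372.7  176.7] [179.6   0.4  89.7] F [-0.4 -0.3 -0.9] gap 26.0
```

>>> servo_tool:
  steps: [5, -1, 10, 0, 0, 0, 0.2, 5, -1, 30, 0, 0, 0, 0.2, 5, -1, 50, 0, 0, 0, 0.2, 5, -1, 60, 0, 0, 0, 0.2, 5, -1, 63, 0, 0, 0, 0.2, 5, -1, 63, 0, 0, 0, 0.2, 5, -1, 63, 0, 0, 0, 0.2]

```text
time: 8.47
eef_pos: [0.5296, -0.3683, 0.1147]
orientation: [179.5, 0.4, 89.7]
wrist_force: [1.2, 0.1, 0.1]
finger_gap: 0.026
```

```bash
python3 p.py 529 -368 107 90; python3 -c "
from plant import ctrl
import cv2
im,d=ctrl.camera('scene');cv2.imwrite('pics/s5.png',cv2.resize(im[280:430,50:250],None,fx=3,fy=3))"
```

```text
[ 0.4 -0.6  7.7] [ 0.5  0.4 -0.3]
t 8.47 eef [ 529.6 -368.3  114.7] [179.5   0.4  89.7] F [1.2 0.1 0.1] gap 26.0
```

View pics/s5.png

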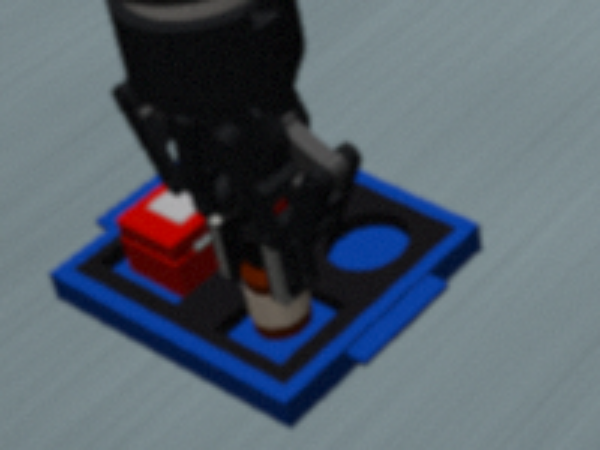

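The bottle hangs over the square recess, with its foot at (282, 325). I'll lower it gently.

>>> servo_tool:
  steps: [0, -0.6, 3, 0, 0, 0, 0.2, 0, -0.6, 5.5, 0, 0, 0, 0.2, 0, -0.6, 7, 0, 0, 0, 0.2, 0, -0.6, 8, 0, 0, 0, 0.2, 0, -0.6, 8, 0, 0, 0, 0.2]

```text
time: 8.93
eef_pos: [0.5291, -0.3686, 0.107]
orientation: [179.5, 0.4, 89.7]
wrist_force: [-1.0, 0.3, 1.0]
finger_gap: 0.0259
```

>>> servo_tool:
  steps: [0, 0, 0.5, 0, 0, 0, 0.2, 0, 0, 1, 0, 0, 0, 0.2, 0, 0, 1, 0, 0, 0, 0.2]

```text
time: 9.18
eef_pos: [0.5291, -0.3687, 0.1069]
orientation: [179.5, 0.5, 89.7]
wrist_force: [-3.3, 2.8, 11.6]
finger_gap: 0.0255
```

>>> servo_tool:
  steps: [0, 0, -0.5, 0, 0, 0, 0.33, 0, 0, -0.5, 0, 0, 0, 0.38, 0, 0, -0.5, 0, 0, 0, 0.45, 0, 0, -0.5, 0, 0, 0, 0.5, 0, 0, -0.5, 0, 0, 0, 0.5, 0, 0, -10, 0, 0, 0, 0.5, 0, 0, -35, 0, 0, 0, 0.5, 0, 0, -75, 0, 0, 0, 0.5, 0, 0, -90, 0, 0, 0, 0.5, 0, 0, -90, 0, 0, 0, 0.5]

```text
time: 10.02
eef_pos: [0.5294, -0.3688, 0.2018]
orientation: [179.2, 0.7, 89.7]
wrist_force: [-0.4, -0.2, 0.3]
finger_gap: 0.0427
```

```bash
python3 p.py 449 6 180 90; python3 -c "
from plant import ctrl
import cv2
im,d=ctrl.camera('scene');cv2.imwrite('pics/s6.png',cv2.resize(im[280:430,50:250],None,fx=3,fy=3))"
```

```text
[374.7 -82.4  15.9] [ 0.8  0.7 -0.3]
t 10.02 eef [ 529.4 -368.8  201.8] [179.2   0.7  89.7] F [-0.4 -0.2  0.3] gap 42.7
```

View pics/s6.png

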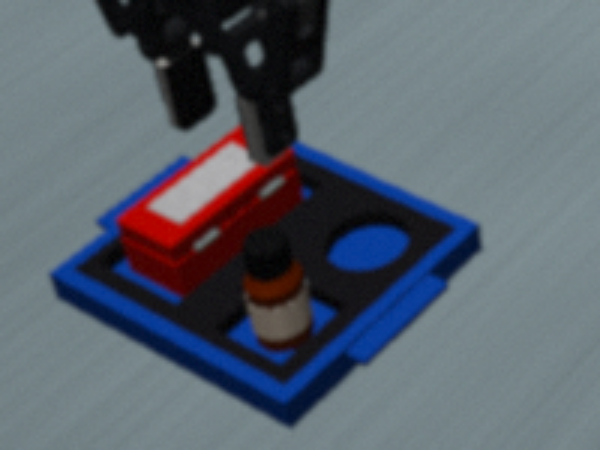

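The amber bottle stands upright in the square recess at (275, 300), and the red box is fine. Next is the eyepiece.

>>> servo_tool:
  steps: [40, -9, 2, 0, 0, 0, 0.65, 80, -18, 4, 0.2, 0.2, 0, 0.65, 120, -27, 6, 0.4, 0.4, 0, 0.65, 160, -36, 8, 0.8, 0.7, -0.3, 0.65, 200, -45, 10, 0.8, 0.7, -0.3, 0.65, 240, -54, 12, 0.8, 0.7, -0.3, 0.65, 280, -63, 14, 0.8, 0.7, -0.3, 0.65, 320, -72, 16, 0.8, 0.7, -0.3, 0.65, 355, -80, 16, 0.8, 0.7, -0.3, 0.65, 374.7, -82.4, 16, 0.8, 0.7, -0.3, 0.65, 374.7, -82.4, 16, 0.8, 0.7, -0.3, 0.65, 374.7, -82.4, 16, 0.8, 0.7, -0.3, 0.65]

```text
time: 11.07
eef_pos: [0.448, 0.0073, 0.1781]
orientation: [-179.8, -0.1, 90.2]
wrist_force: [-1.1, 0.1, 0.3]
finger_gap: 0.0553
```

```bash
python3 p.py 449 6 102 90
```

```text
[-1.4  1.2 76.1] [-0.2 -0.1  0.2]
t 11.07 eef [448.    7.3 178.1] [-1.798e+02 -1.000e-01  9.020e+01] F [-1.1  0.1  0.3] gap 55.3
```

>>> servo_tool:
  steps: [-1.4, 1.2, 30, 0, 0, 0, 0.65, -1.4, 1.2, 55, 0, 0, 0, 0.65, -1.4, 1.2, 70, 0, 0, 0, 0.65, -1.4, 1.2, 76, 0, 0, 0, 0.65, -1.4, 1.2, 76, 0, 0, 0, 0.65, -1.4, 1.2, 76, 0, 0, 0, 0.65]

```text
time: 11.57
eef_pos: [0.4493, 0.0054, 0.1024]
orientation: [-179.8, -0.1, 90.1]
wrist_force: [0.4, -0.6, -0.7]
finger_gap: 0.0555
```

>>> servo_tool:
  steps: [0, 0, 0, 0, 0, 0, 0.45, 0, 0, 0, 0, 0, 0, 0.3, 0, 0, 0, 0, 0, 0, 0.3, 0, 0, 0, 0, 0, 0, 0.3, 0, 0, 0, 0, 0, 0, 0.3, 0, 0, 0, 0, 0, 0, 0.3, 0, 0, 0, 0, 0, 0, 0.3, 0, 0, 0, 0, 0, 0, 0.3]

```text
time: 12.23
eef_pos: [0.4499, 0.0052, 0.1034]
orientation: [-179.9, -0.0, 90.1]
wrist_force: [-0.4, -1.3, 6.4]
finger_gap: 0.0321
```

```bash
python3 p.py 449 6 180 90 529 -308 180 90
```

```text
[  0.9  -1.  -76.6] [-0.1 -0.   0.1]
[-314.   80.    0.] [0. 0. 0.]
t 12.23 eef [449.9   5.2 103.4] [-179.9   -0.    90.1] F [-0.4 -1.3  6.4] gap 32.1
```

>>> servo_tool:
  steps: [0, 0, -20, 0, 0, 0, 0.3, 0, 0, -50, 0, 0, 0, 0.3, -10, 2, -82, 0, 0, 0, 0.3, -45, 11, -82, 0, 0, 0, 0.3, -80, 20, -82, 0, 0, 0, 0.3, -115, 29, -82, 0, 0, 0, 0.3, -150, 38, -82, 0, 0, 0, 0.3, -185, 47, -82, 0, 0, 0, 0.3, -220, 56, -82, 0, 0, 0, 0.3, -255, 65, -82, 0, 0, 0, 0.3, -290, 74, -82, 0, 0, 0, 0.3, -313, 79, -82, 0, 0, 0, 0.3]

```text
time: 13.23
eef_pos: [0.5302, -0.311, 0.1858]
orientation: [180.0, 0.1, 90.0]
wrist_force: [-1.3, 0.2, -0.5]
finger_gap: 0.0318
```

```bash
python3 p.py 529 -308 110 90
```

```text
[ 3.  -1.2 75.8] [0.  0.1 0. ]
t 13.23 eef [ 530.2 -311.   185.8] [1.8e+02 1.0e-01 9.0e+01] F [-1.3  0.2 -0.5] gap 31.8
```

>>> servo_tool:
  steps: [3, -1.2, 10, 0, 0, 0, 0.3, 3, -1.2, 30, 0, 0, 0, 0.3, 3, -1.2, 50, 0, 0, 0, 0.3, 3, -1.2, 64, 0, 0, 0, 0.3, 3, -1.2, 67, 0, 0, 0, 0.3, 3, -1.2, 67, 0, 0, 0, 0.3, 3, -1.2, 67, 0, 0, 0, 0.3]

```text
time: 13.82
eef_pos: [0.5293, -0.3082, 0.1198]
orientation: [179.9, 0.1, 90.0]
wrist_force: [1.0, -0.1, -0.2]
finger_gap: 0.0321
```

```bash
python3 p.py 529 -308 110 90; python3 -c "
from plant import ctrl
import cv2
im,d=ctrl.camera('scene');cv2.imwrite('pics/s7.png',cv2.resize(im[280:430,50:250],None,fx=3,fy=3))"
```

```text
[ 0.3 -0.3  9.8] [0.1 0.1 0. ]
t 13.82 eef [ 529.3 -308.2  119.8] [1.799e+02 1.000e-01 9.000e+01] F [ 1.  -0.1 -0.2] gap 32.1
```

View pics/s7.png

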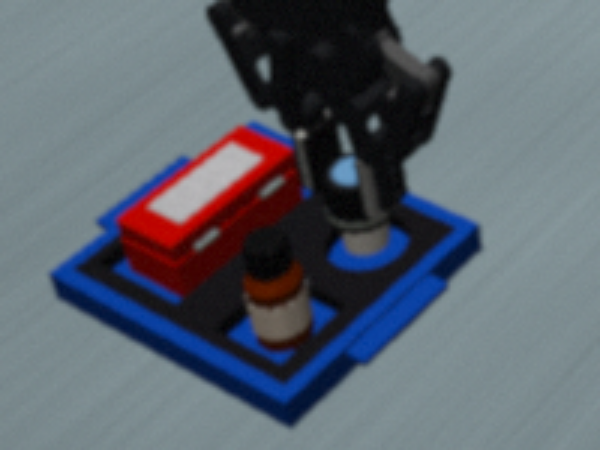

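The eyepiece hangs upright, with its tube at (367, 240) over the round recess at (368, 248). I'll lower it about 9.5 mm until it touches.

>>> servo_tool:
  steps: [0, 0, 4, 0, 0, 0, 0.3, 0, 0, 7, 0, 0, 0, 0.3, 0, 0, 9, 0, 0, 0, 0.3, 0, 0, 9.7, 0, 0, 0, 0.3, 0, 0, 9.7, 0, 0, 0, 0.3]

```text
time: 14.28
eef_pos: [0.5295, -0.3084, 0.1105]
orientation: [179.9, 0.1, 90.0]
wrist_force: [-0.8, 0.0, 0.8]
finger_gap: 0.0321
```

>>> servo_tool:
  steps: [0, 0, 0.5, 0, 0, 0, 0.3, 0, 0, 1, 0, 0, 0, 0.3, 0, 0, 1.3, 0, 0, 0, 0.3]

```text
time: 14.53
eef_pos: [0.5295, -0.3086, 0.1104]
orientation: [179.9, 0.2, 90.0]
wrist_force: [-4.5, 2.0, 19.9]
finger_gap: 0.032
```

Touching, at 20 N. I'll release, rise and set off towards the white box.

>>> servo_tool:
  steps: [0, 0, -0.7, 0, 0, 0, 0.39, 0, 0, -0.7, 0, 0, 0, 0.45, 0, 0, -0.7, 0, 0, 0, 0.52, 0, 0, -0.7, 0, 0, 0, 0.58, 0, 0, -0.7, 0, 0, 0, 0.58, 0, 0, -10, 0, 0, 0, 0.58, 0, 0, -35, 0, 0, 0, 0.58, 0, 0, -70, 0, 0, 0, 0.58, 0, 0, -85, 0, 0, 0, 0.58, 0, 0, -85, 0, 0, 0, 0.58]

```text
time: 15.37
eef_pos: [0.5304, -0.3091, 0.1997]
orientation: [179.6, 0.4, 90.0]
wrist_force: [-0.8, 0.2, 0.3]
finger_gap: 0.0494
```

```bash
python3 p.py 681 117 190 79.4; python3 -c "
from plant import ctrl
import cv2
im,d=ctrl.camera('scene');cv2.imwrite('pics/s8.png',cv2.resize(im[280:430,50:250],None,fx=3,fy=3))"
```

```text
[426.1 150.9   7.9] [ 0.4  0.4 10.6]
t 15.37 eef [ 530.4 -309.1  199.7] [179.6   0.4  90. ] F [-0.8  0.2  0.3] gap 49.4
```

View pics/s8.png

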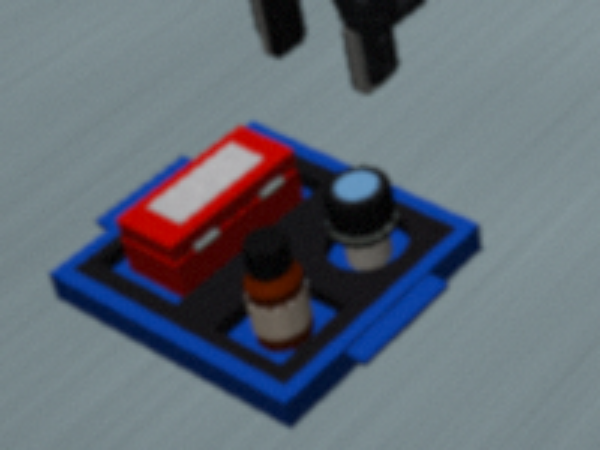

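The blue kit is complete: the eyepiece stands upright in the round recess, with its head at (360, 205). Next is the white box.

>>> servo_tool:
  steps: [39, 14, 0, 0, 0, 1, 0.9, 78, 28, 0, 0, 0, 2, 0.9, 117, 42, 2, 0.4, 0.4, 4, 0.9, 156, 55, 4, 0.4, 0.4, 6, 0.9, 195, 69, 6, 0.4, 0.4, 8, 0.9, 234, 83, 8, 0.4, 0.4, 10.6, 0.9, 273, 97, 8, 0.4, 0.4, 10.6, 0.9, 312, 110, 8, 0.4, 0.4, 10.6, 0.9, 351, 124, 8, 0.4, 0.4, 10.6, 0.9, 390, 138, 8, 0.4, 0.4, 10.6, 0.9, 420, 149, 8, 0.4, 0.4, 10.6, 0.9, 426, 151, 8, 0.4, 0.4, 10.6, 0.9]

```text
time: 16.42
eef_pos: [0.6811, 0.1221, 0.1865]
orientation: [-179.8, -0.2, 79.7]
wrist_force: [0.5, 0.4, -0.4]
finger_gap: 0.077
```

```bash
python3 p.py 681 117 98 79.4
```

```text
[-5.3  1.1 88.4] [-0.2 -0.2  0.3]
t 16.42 eef [681.1 122.1 186.5] [-179.8   -0.2   79.7] F [ 0.5  0.4 -0.4] gap 77.0
```

>>> servo_tool:
  steps: [-5, 1, 20, 0, 0, 0.3, 0.9, -5, 1, 50, 0, 0, 0.3, 0.9, -5, 1, 75, 0, 0, 0.3, 0.9, -5, 1, 88, 0, 0, 0.3, 0.9, -5, 1, 88, 0, 0, 0.3, 0.9, -5, 1, 88, 0, 0, 0.3, 0.9]

```text
time: 16.92
eef_pos: [0.6803, 0.1169, 0.0977]
orientation: [-179.7, -0.1, 79.4]
wrist_force: [0.3, 0.1, -0.3]
finger_gap: 0.0768
```

>>> servo_tool:
  steps: [0, 0, 0, 0, 0, 0, 0.6, 0, 0, 0, 0, 0, 0, 0.5, 0, 0, 0, 0, 0, 0, 0.3, 0, 0, 0, 0, 0, 0, 0.3, 0, 0, 0, 0, 0, 0, 0.3, 0, 0, 0, 0, 0, 0, 0.3, 0, 0, 0, 0, 0, 0, 0.3, 0, 0, 0, 0, 0, 0, 0.3, 0, 0, 0, 0, 0, 0, 0.3]

```text
time: 17.67
eef_pos: [0.6808, 0.1169, 0.0989]
orientation: [-179.8, -0.1, 79.3]
wrist_force: [-1.0, -0.7, 6.5]
finger_gap: 0.0392
```

```bash
python3 p.py 681 117 190 79.4 510 331 190 96.5
```

```text
[  0.4  -0.2 -91.1] [-0.2 -0.1 -0.1]
[ 178.9 -207.4   -0. ] [  0.    0.  -17.1]
t 17.67 eef [680.8 116.9  98.9] [-1.798e+02 -1.000e-01  7.930e+01] F [-1.  -0.7  6.5] gap 39.2
```

>>> servo_tool:
  steps: [0, 0, -20, 0, 0, 0, 0.3, 0, 0, -50, 0, 0, 0, 0.3, 0, 0, -80, 0, 0, 0, 0.3, 22, -26, -85, 0, 0, -3, 0.3, 45, -52, -85, 0, 0, -6, 0.3, 67, -78, -85, 0, 0, -9, 0.3, 90, -104, -85, 0, 0, -12, 0.3, 112, -130, -85, 0, 0, -15, 0.3, 135, -156, -85, 0, 0, -17, 0.3, 157, -182, -85, 0, 0, -17, 0.3, 179, -207, -85, 0, 0, -17, 0.3, 179, -207, -85, 0, 0, -17, 0.3]

```text
time: 18.67
eef_pos: [0.5073, 0.3344, 0.1857]
orientation: [-179.8, -0.3, 96.6]
wrist_force: [0.1, 0.6, -1.1]
finger_gap: 0.0389
```

```bash
python3 p.py 510 331 107 96.5
```

```text
[-4.1  2.6 78.7] [-0.2 -0.3  0.1]
t 18.67 eef [507.3 334.4 185.7] [-179.8   -0.3   96.6] F [ 0.1  0.6 -1.1] gap 38.9
```

>>> servo_tool:
  steps: [-4, 2.6, 15, 0, 0, 0, 0.3, -4, 2.6, 40, 0, 0, 0, 0.3, -4, 2.6, 60, 0, 0, 0, 0.3, -4, 2.6, 70, 0, 0, 0, 0.3, -4, 2.6, 76, 0, 0, 0, 0.3, -4, 2.6, 78.5, 0, 0, 0, 0.3, -4, 2.6, 78.5, 0, 0, 0, 0.3, -4, 2.6, 78.5, 0, 0, 0, 0.3]

```text
time: 19.33
eef_pos: [0.5105, 0.3312, 0.1081]
orientation: [-179.9, -0.3, 96.6]
wrist_force: [-0.4, 0.1, -0.8]
finger_gap: 0.0389
```

>>> servo_tool:
  steps: [0, 0, 1, 0, 0, 0, 0.3, 0, 0, 2, 0, 0, 0, 0.3, 0, 0, 2, 0, 0, 0, 0.3, 0, 0, 2, 0, 0, 0, 0.45, 0, 0, 1, 0, 0, 0, 0.55, 0, 0, 1, 0, 0, 0, 0.65, 0, 0, 1, 0, 0, 0, 0.65, 0, 0, -10, 0, 0, 0, 0.65, 0, 0, -40, 0, 0, 0, 0.65, 0, 0, -80, 0, 0, 0, 0.65, 0, 0, -85, 0, 0, 0, 0.65]

```text
time: 20.25
eef_pos: [0.5123, 0.3315, 0.1989]
orientation: [179.7, -0.4, 96.6]
wrist_force: [0.1, 0.4, 0.9]
finger_gap: 0.0553
```

```bash
python3 p.py 565 1.5 190 90; python3 -c "
from plant import ctrl
import cv2
im,d=ctrl.camera('scene');cv2.imwrite('pics/s9.png',cv2.resize(im[150:300,240:440],None,fx=3,fy=3))"
```

```text
[-334.    14.5    6.6] [ 0.3 -0.4  6.6]
t 20.25 eef [512.3 331.5 198.9] [179.7  -0.4  96.6] F [0.1 0.4 0.9] gap 55.3
```

View pics/s9.png

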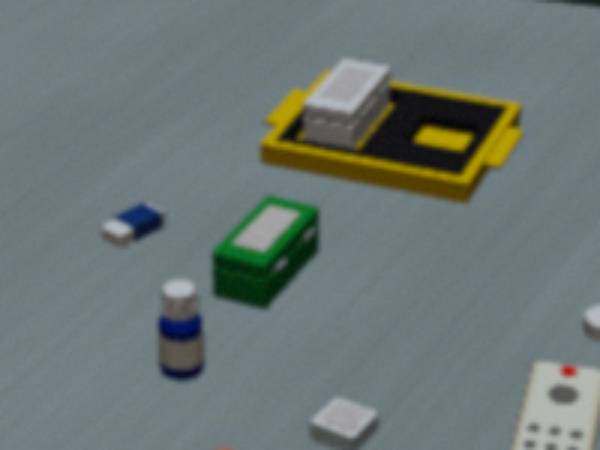

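The white box is seated in the yellow tray at crop (345, 100). Next is the blue bottle.

>>> servo_tool:
  steps: [-38, 2, 1, 0, 0, 1, 0.6, -76, 4, 2, 0, 0, 2, 0.6, -114, 6, 3, 0.3, -0.4, 3, 0.6, -152, 8, 4, 0.3, -0.4, 5, 0.6, -190, 9, 5, 0.3, -0.4, 6.6, 0.6, -228, 10, 6, 0.3, -0.4, 6.6, 0.6, -266, 12, 6, 0.3, -0.4, 6.6, 0.6, -304, 13, 6, 0.3, -0.4, 6.6, 0.6, -329, 14.5, 6, 0.3, -0.4, 6.6, 0.6, -334, 14.5, 6, 0.3, -0.4, 6.6, 0.6, -334, 14.5, 6, 0.3, -0.4, 6.6, 0.6, -334, 14.5, 6, 0.3, -0.4, 6.6, 0.6]

```text
time: 21.3
eef_pos: [0.5646, 0.0017, 0.1886]
orientation: [-179.9, -0.0, 90.0]
wrist_force: [-0.5, -0.5, -0.7]
finger_gap: 0.0513
```

```bash
python3 p.py 565 1.5 98 90
```

```text
[-0.3  0.6 90.6] [-0.1 -0.  -0. ]
t 21.3 eef [564.6   1.7 188.6] [-179.9   -0.    90. ] F [-0.5 -0.5 -0.7] gap 51.3
```

>>> servo_tool:
  steps: [0, 0, 35, 0, 0, 0, 0.6, 0, 0, 65, 0, 0, 0, 0.6, 0, 0, 83, 0, 0, 0, 0.6, 0, 0, 90, 0, 0, 0, 0.6, 0, 0, 90, 0, 0, 0, 0.6, 0, 0, 90, 0, 0, 0, 0.6]

```text
time: 21.8
eef_pos: [0.5646, 0.0026, 0.0992]
orientation: [-179.9, -0.0, 90.0]
wrist_force: [0.8, -0.8, 0.8]
finger_gap: 0.0511
```

>>> servo_tool:
  steps: [0, 0, 0, 0, 0, 0, 0.4, 0, 0, 0, 0, 0, 0, 0.3, 0, 0, 0, 0, 0, 0, 0.2, 0, 0, 0, 0, 0, 0, 0.2, 0, 0, 0, 0, 0, 0, 0.2, 0, 0, 0, 0, 0, 0, 0.2, 0, 0, 0, 0, 0, 0, 0.2, 0, 0, 0, 0, 0, 0, 0.2]

```text
time: 22.47
eef_pos: [0.5653, 0.0027, 0.1007]
orientation: [180.0, -0.0, 90.0]
wrist_force: [-1.2, 2.6, 8.5]
finger_gap: 0.0258
```

```bash
python3 p.py 565 1.5 190 90 588 340 190 96.5
```

```text
[ -1.2  -0.2 -89.3] [ 0. -0.  0.]
[338.5  23.    0. ] [ 0.   0.  -6.5]
t 22.47 eef [565.3   2.7 100.7] [180.  -0.  90.] F [-1.2  2.6  8.5] gap 25.8
```

>>> servo_tool:
  steps: [0, 0, -20, 0, 0, 0, 0.2, 0, 0, -55, 0, 0, 0, 0.2, 5, 0, -88, 0, 0, 0, 0.2, 40, 3, -90, 0, 0, 0, 0.2, 76, 5, -90, 0, 0, -1, 0.2, 112, 8, -90, 0, 0, -2, 0.2, 148, 10, -90, 0, 0, -3, 0.2, 184, 12, -90, 0, 0, -4, 0.2, 220, 15, -90, 0, 0, -5, 0.2, 256, 18, -90, 0, 0, -6.5, 0.2, 292, 20, -90, 0, 0, -6.5, 0.2, 320, 22, -90, 0, 0, -6.5, 0.2]

```text
time: 23.47
eef_pos: [0.5869, 0.3254, 0.1919]
orientation: [179.9, -0.1, 96.6]
wrist_force: [0.2, 0.2, -0.4]
finger_gap: 0.0258
```

```bash
python3 p.py 588 340 116 96.5
```

```text
[14.2  2.6 75.9] [ 0.1 -0.1  0.1]
t 23.47 eef [586.9 325.4 191.9] [ 1.799e+02 -1.000e-01  9.660e+01] F [ 0.2  0.2 -0.4] gap 25.8
```

>>> servo_tool:
  steps: [7, 1, 0, 0, 0, 0, 0.2, 13, 2, 5, 0, 0, 0, 0.2, 14, 2.6, 25, 0, 0, 0, 0.2, 14, 2.6, 50, 0, 0, 0, 0.2, 14, 2.6, 68, 0, 0, 0, 0.2, 14, 2.6, 75, 0, 0, 0, 0.2, 14, 2.6, 75, 0, 0, 0, 0.2, 14, 2.6, 75, 0, 0, 0, 0.2]

```text
time: 24.13
eef_pos: [0.5883, 0.3391, 0.1177]
orientation: [179.9, -0.1, 96.5]
wrist_force: [-0.2, 0.1, -0.2]
finger_gap: 0.0261
```

```bash
python3 p.py 588 340 108 96.5; python3 -c "
from plant import ctrl
import cv2
im,d=ctrl.camera('scene');cv2.imwrite('pics/s10.png',cv2.resize(im[130:260,300:440],None,fx=4,fy=4))"
```

```text
[ 0.9 -0.3  9.7] [ 0.1 -0.1  0. ]
t 24.13 eef [588.3 339.1 117.7] [ 1.799e+02 -1.000e-01  9.650e+01] F [-0.2  0.1 -0.2] gap 26.1
```

View pics/s10.png

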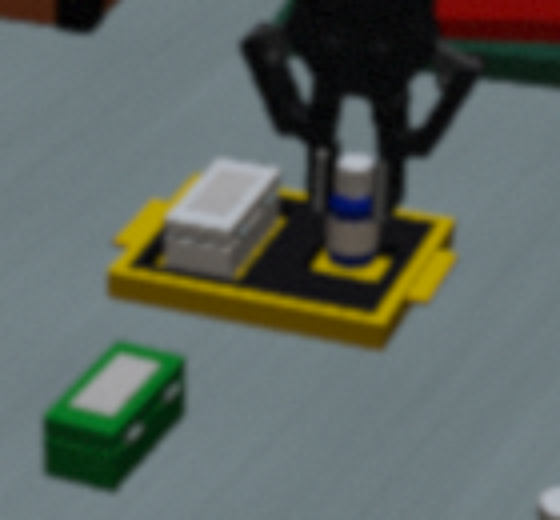

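The bottle hangs upright over the square recess, with its foot at (352, 255). I'll lower it to contact.

>>> servo_tool:
  steps: [0.9, 0, 4, 0, 0, 0, 0.2, 0.9, 0, 7, 0, 0, 0, 0.2, 0.9, 0, 9, 0, 0, 0, 0.2, 0.9, 0, 10, 0, 0, 0, 0.2, 0.9, 0, 10, 0, 0, 0, 0.2]

```text
time: 24.6
eef_pos: [0.5884, 0.3403, 0.1081]
orientation: [179.8, -0.1, 96.6]
wrist_force: [-0.7, 1.2, -0.2]
finger_gap: 0.0257
```

>>> servo_tool:
  steps: [0, 0, 0.5, 0, 0, 0, 0.2, 0, 0, 1, 0, 0, 0, 0.2, 0, 0, 1, 0, 0, 0, 0.2]

```text
time: 24.85
eef_pos: [0.5885, 0.3404, 0.1078]
orientation: [179.8, -0.1, 96.6]
wrist_force: [-2.1, -0.5, 7.3]
finger_gap: 0.0263
```

Contact at 7 N. I'll release and back off.

>>> servo_tool:
  steps: [0, 0, 0, 0, 0, 0, 0.33, 0, 0, 0, 0, 0, 0, 0.38, 0, 0, -0.5, 0, 0, 0, 0.45, 0, 0, -0.5, 0, 0, 0, 0.5, 0, 0, -0.5, 0, 0, 0, 0.5, 0, 0, -10, 0, 0, 0, 0.5, 0, 0, -35, 0, 0, 0, 0.5, 0, 0, -75, 0, 0, 0, 0.5, 0, 0, -110, 0, 0, 0, 0.5, -40, 0, -120, 0, 0, 0, 0.5, -80, 0, -120, 0, 0, 0, 0.5, -120, 0, -120, 0, 0, 0, 0.5]

```text
time: 25.85
eef_pos: [0.602, 0.2201, 0.2294]
orientation: [179.6, -0.1, 96.7]
wrist_force: [1.0, -0.7, -0.3]
finger_gap: 0.0428
```

>>> servo_tool:
  steps: [-40, 40, 0, 0, 0, 0, 0.5, -60, 80, 0, 0, 0, 0, 0.5, -90, 120, 0, 0, 0, 0, 0.5, -120, 160, 0, 0, 0, 0, 0.5, -120, 160, 0, 0, 0, 0, 0.5, -120, 160, 0, 0, 0, 0, 0.5]

```text
time: 26.35
eef_pos: [0.779, 0.1152, 0.2286]
orientation: [179.6, -0.1, 96.4]
wrist_force: [-0.3, -0.1, -0.5]
finger_gap: 0.0428
```

```bash
python3 p.py 588 340 108 96.5
cat > f.py <<'E'
from plant import ctrl
from h import *
S,_=ctrl.camera("scene");im,d=ctrl.camera("top");W=world(ctrl,"top",d)
cv2.imwrite("pics/s11.png",S);cv2.imwrite("pics/top1.png",im)
x,y,z=W[...,0],W[...,1],W[...,2]
for n,cx,cy,h in [("red",451,-337,.036),("amber",529,-368,.058),("eye",529,-308,.043),("white",510,331,.036),("blue",588,340,.058),("green",556,124,.03),("orange",674,-130,.045)]:
    m=(d>0)&(abs(x*1000-cx)<50)&(abs(y*1000-cy)<50)&(z>h)
    if n in("amber","eye","blue"): m&=(np.hypot(x*1000-cx,y*1000-cy)<28)
    p=W[m];print(n,m.sum(),"ztop",np.round(np.median(p[:,2])*1000,1) if len(p) else None,rect(p[:,:2]) if len(p) else "")
E
python3 f.py
```

```text
[ 244.7 -165.4  119.7] [ 0.4 -0.1 -0.1]
t 26.35 eef [779.  115.2 228.6] [ 1.796e+02 -1.000e-01  9.640e+01] F [-0.3 -0.1 -0.5] gap 42.8
red 1143 ztop 42.6 (array([ 451.2, -335.3]), array([40.5, 84.8]), 88.0)
amber 131 ztop 66.0 (array([ 529.3, -367.2]), array([19.2, 20.3]), 44.3)
eye 305 ztop 52.5 (array([ 529.1, -307.2]), array([32.1, 32.5]), 45.2)
white 0 ztop None 
blue 0 ztop None 
green 18524 ztop 629.3 (array([556., 124.]), array([100., 100.]), 90.0)
orange 129 ztop 59.3 (array([ 674.4, -129.2]), array([19.2, 21.1]), 62.0)
```

View pics/s11.png

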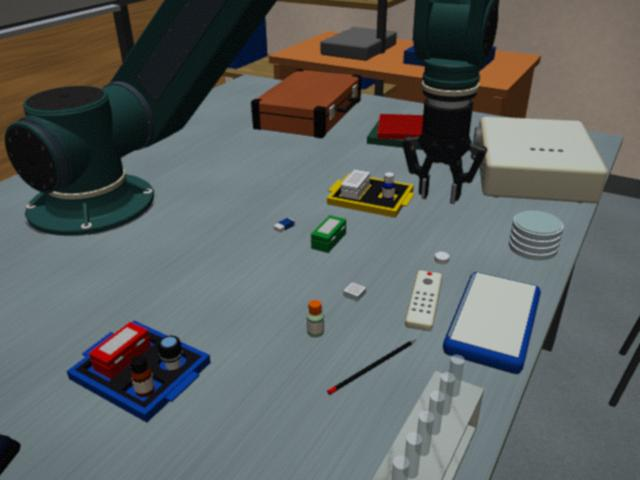

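View pics/top1.png

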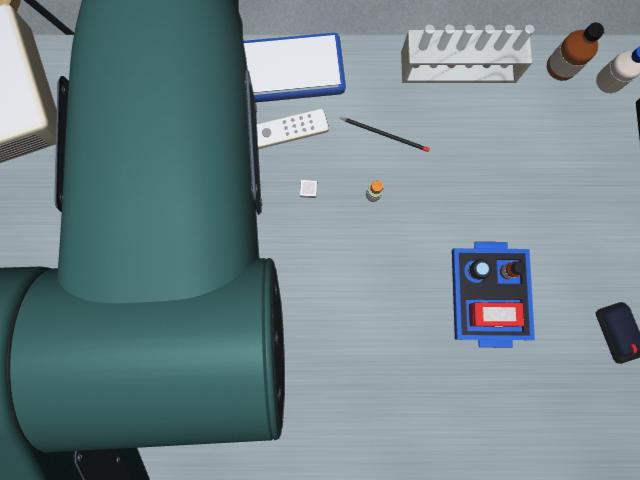

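Everything in view is seated: the blue kit is complete, and in the scene view the white box (355, 183) and blue bottle (389, 187) sit in the yellow tray. The forearm blocks the top view of the yellow tray, so I'll move it aside for one last measurement.

>>> servo_tool:
  steps: [-30, -30, 0, 0, 0, 0, 0.5, -60, -60, 0, 0, 0, 0, 0.5, -90, -90, 0, 0, 0, 0, 0.5, -120, -120, 0, 0, 0, 0, 0.5, -150, -150, 0, 0, 0, 0, 0.5, -180, -180, 0, 0, 0, 0, 0.5, -210, -210, 0, 0, 0, 0, 0.5, -240, -240, 0, 0, 0, 0, 0.5, -270, -270, 0, 0, 0, 0, 0.5, -300, -300, 0, 0, 0, 0, 0.5, -300, -300, 0, 0, 0, 0, 0.5, -300, -300, 0, 0, 0, 0, 0.5]

```text
time: 27.45
eef_pos: [0.5098, -0.2146, 0.228]
orientation: [179.6, -0.1, 96.4]
wrist_force: [-0.3, 0.1, -1.2]
finger_gap: 0.0427
```

```bash
python3 f.py; python3 p.py 588 340 108 96.5|tail -1
```

```text
red 0 ztop None 
amber 0 ztop None 
eye 0 ztop None 
white 1164 ztop 42.5 (array([509.6, 331.5]), array([42.7, 85.6]), 98.2)
blue 129 ztop 66.2 (array([588.2, 338.2]), array([19.6, 20.6]), 138.2)
green 1091 ztop 35.7 (array([555.7, 124. ]), array([42.6, 83.8]), 93.3)
orange 131 ztop 58.7 (array([ 674.3, -129.1]), array([20.5, 20.8]), 57.3)
t 27.55 eef [ 511.7 -213.   227.7] [ 1.796e+02 -1.000e-01  9.660e+01] F [ 0.1  0.3 -0.4] gap 42.6
```

All heights match: boxes 43 mm, bottles 67 mm and eyepiece 53 mm once seated. The green box and orange-capped bottle have not moved, so I'm handing in.

```bash
python3 -c "
from plant import ctrl
print(ctrl.sign_off())"
```

```text
the job is handed in; nothing more can be done
None
```

Both kits are made up and the job is handed in, at about 27.6 s on the robot's clock. I placed the red box, amber bottle and eyepiece in the blue tray, then the white box and blue bottle in the yellow tray.

**Last checks:** The top camera put every item within about 2 mm of its recess centre. The measured tops were:

| Item | Top height measured (mm) | Expected when seated (mm) |
|---|---|---|
| Red and white boxes | 42.5–42.6 | 43 |
| Bottles | 66.0–66.2 | 67 |
| Eyepiece | 52.5 | 53 |

The scene pictures showed the bottles and eyepiece upright. The green box and orange-capped bottle measured within 1 mm of where they started. The gripper was clear of everything.

**What went differently:**
- The fingertips reached farther ahead than I first assumed, so I let the red box go about 3 mm above its recess floor. It settled level. I gripped everything after it higher.
- The bottles and eyepiece were lowered until they touched the floor before release. Force on the wrist stayed at 20 N or less in the readings.
- One retreat went the wrong way, out over the clear side of the desk. It touched nothing.

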